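Lay two shower pipes the same way round in a snap-clip work carrier

ROBOT

A 7-joint arm with a two-finger parallel gripper is mounted at the origin on a cart in front of the work surface, level with it; the furniture and walls round the work are solid. World frame = base frame: x ahead of the robot, y to its left, z up, the work surface at z = 0. Lengths are in m, angles in rad, forces in N, time in s.
With the tool pointing down it reaches from about 0.4 to 0.85 m from the base axis. Payload 10.4 kg.
Tool frame: the origin (TCP) lies between the finger pads; the fingertips stand 14 mm ahead of it and the grasp point (between the pads) lies 5 mm behind it; z points along the fingers, y is the line along which they close (so a half turn about z gives the same grasp; the last joint's range is limited). The gripper opens to 87 mm and grips with 3 to 60 N. Pads are 19 mm wide; open, the fingers measure 117 mm over their backs; the gripper's body (75 mm by 190 mm) begins 51 mm behind the grasp point.
Start: joints at [-1.332, 0.332, -0.065, 1.46, 0.022, 1.35, -0.088], TCP at [0.162, 0.604, 0.237] pointing down, gripper open.
Joint ranges: [-2.6, 2.6], [-0.5, 2.12], [-1.47, 1.34], [0.16, 2.42], [-1.27, 4.41], [0.06, 2.06], [-2.6, 2.6]. Speed limits (rad/s): [2.22, 2.22, 2.79, 2.79, 3.14, 3.14, 3.14].

INTERFACE

Orientations are given as a unit quaternion [x, y, z, w].
In Python, from bench import * gives the robot as it stands.
- The arm moves only by the tool drive_tool, never from a script. Its argument "deltas" is a list of rows, each a list of 7 numbers: the turn, a rotation vector about the tool's x, y, z in degrees, then the shift along the tool's x, y, z in m, then the closure, from -1 (fully open) to 1 (shut). A call has 1 to 12 rows; each row is the pose to reach, as a shift and turn from the pose commanded when the call began, along the tool's axes at that moment; what a row does not reach only later rows make up. A row lasts 1/10 s, in which the tool goes at most 50 mm and 8.59 degrees, less where a joint would pass 70% of its speed; a pose out of reach is approached as far as the arm can. A call with a gripper value outside its range is refused whole. The fingers move at their own pace and stop on an object; "squeeze" is the grip in N (left out, the last holds). Time passes only in rows, so rows that repeat a pose let the fingers close. It gives the time, the measured TCP pose, the force and the opening at its end, in the units of the state.
- read_state(): the state, without advancing time (a new reading comes with each control period).
- camera(name): name is "scene" or "side" or "wrist"; returns (picture, depth): 384x512x3 uint8, red, green, blue; 384x512 float32, m along the optical axis (not along the pixel's ray), 0 where there is no reading.
- camera_params(name): a dict with "K" (3x3 intrinsics, pixels), "R" (3x3) and "t" (3): a world point X has camera coordinates R X + t; the wrist camera has in their place "mount" (4x4, takes a point from camera to tool coordinates, whose origin is the TCP and whose axes are the flange's). Camera axes: x right, y down, z forward; pixel columns grow to the right and rows downward; lengths in m; the calibration is good to about 2 mm. The wrist camera is an equidistant fisheye: a pixel r from the principal point sees the ray r / f radians off the axis. A picture is of the moment at which its call begins: read the wrist's pose just before it. camera_params takes no time and is no camera call.
- close_job(): hands the job in, once; it reports no verdict.
Trained networks look in the newest picture that a camera, given by its name, has taken for a name from the list of things; names that differ only in an ending like _2 or _b are one class to them, and where a whole thing is asked for, a point or a joint stands for the part that bears it (a point fixed in the world has none). Each returns a list of dicts, best first, with "score" (0 to 1); they miss things now and then, are a little off and sometimes report something else, mostly with a low value. They report only what shows in the picture. A call takes as long as a camera call.
- outline_of(label, camera): "pixels" (384x512 bool, what is visible of it) and "location" ([column, row] as shares, 0 to 1, of the picture: columns of its width, rows of its height, amid what is visible of it).
- tip_of(label, camera): "location" ([column, row] as shares, 0 to 1, of the picture: columns of its width, rows of its height: a listed point, or the origin of a listed thing).
The state is a dict: "time": time; "joint_positions": joint angles; "joint_vel": joint speeds; "joint_torque": joint torques, N m; "ee_pos": TCP position; "eef_rot": TCP orientation; "ft_force": force on the tool from outside, world axes, zero at the start; "torque": the same for the moment, N m; "width": finger opening in m.
Only numpy, scipy, OpenCV 4.12 (cv2) and the standard library are available. Lean on these libraries where they do the work, as an engineer would, in place of code of your own. Each camera call takes 0.05 s, during which the arm holds its last target. There are 200 camera calls.

TASK

Take the two shower pipes off the sloping rack and lay them flat in the work carrier, one in each bay, both with the threaded nut end through the notched end plate so that the heads can be screwed on at the next station. Press each pipe down until it has snapped fully home in both of its clips, let go, and leave the other things on the belt where they are.

Things in the scene. Friction and masses are not known exactly. Their poses are not given: they have to be found in the camera images.
- pipe_1_mid (a point): middle of pipe 1, a straight shower pipe 190 mm long. Frame on the pipe's axis, at mid-length and mid-height; x runs along it toward the nut end (roll about x means nothing). Chromed tube 22 mm in diameter from x = -95 to +57 mm, then nut and thread. About 0.22 kg. At the start it lies in a lane of the sloping rack, 30 degrees from level; one pipe has its nut uppermost, the other lowermost
- pipe_1_nut (a point): middle of pipe 1's brass hexagon nut, on the pipe's axis 64 mm from the pipe's middle. The nut is 14 mm long, 32 mm across flats, 37 mm over corners; beyond it the last 24 mm of the pipe are a brass thread 20 mm in diameter
- pipe_2_mid (a point): middle of pipe 2, a straight shower pipe 190 mm long. Frame on the pipe's axis, at mid-length and mid-height; x runs along it toward the nut end (roll about x means nothing). Chromed tube 22 mm in diameter from x = -95 to +57 mm, then nut and thread. About 0.22 kg. At the start it lies in a lane of the sloping rack, 30 degrees from level; one pipe has its nut uppermost, the other lowermost
- pipe_2_nut (a point): middle of pipe 2's brass hexagon nut, on the pipe's axis 64 mm from the pipe's middle. The nut is 14 mm long, 32 mm across flats, 37 mm over corners; beyond it the last 24 mm of the pipe are a brass thread 20 mm in diameter
- rack_mid (a point): fixed sloping rack of aluminium profiles, 170 mm wide, two lanes 90 mm apart. Point midway between the lanes, level with the pipes' middles, 105 mm above the belt; x level, up-slope (to the left); y across the lanes. Lanes rise 30 degrees. A pipe rests in two white V blocks (12 mm long, 43 mm either side of its middle) against an end plate; between the blocks it is free all round, 31 mm clear below its axis
- carrier: fixed work carrier on the belt: grey metal plate 170 x 166 mm, its top 16 mm above the belt, with two like bays 90 mm apart. Origin under its middle, x along the bays toward an upright end plate (4 mm thick, inner face at x = 79 mm, rising to 54 mm above the belt) with a U notch 27 mm wide in each bay: the thread passes, the nut does not and lies inside it
- bay_1 (a point): where a fully home pipe's middle lies in bay 1, on its axis, 50 mm above the belt, 34 mm above the carrier's plate; x along the bay toward the notched end plate, z up. Two black snap clips, 12 mm long, at x = -43 and +43 mm, open upward. The nut goes between the clip at +43 mm and the end plate, 8 mm play either way along x. Either pipe may go in either bay
- bay_2 (a point): the same for bay 2. Each clip has two springy jaws: 26 mm apart at the flared top, 16.5 mm above a home pipe's axis, and 16 mm at the neck, 7.5 mm above it. A pipe laid on them rests about 15 mm too high; pushed straight down with 8 to 12 N in all it snaps past both necks and drops home
- spanner: open-ended spanner, 199 x 34 x 5 mm, lying on the belt between rack and carrier; a bystander; origin under its middle
- head_a: white shower head, 125 mm across and 92 mm high, standing on the belt behind the work; a bystander; origin under its middle
- seal_tape: roll of thread seal tape, 64 x 55 x 16 mm, lying on the belt behind the rack; a bystander; origin under its middle

How it is judged:
By the outcome, as a careful person would: the job done as asked, in the order asked, and still so for the second after the job is handed in, with the robot touching nothing.
It also fails if it takes over 58 s, if anything falls off the work surface, if the arm or the gripper's body presses on something with over 40 N, if the wrist force passes 120 N, or if a joint passes its speed limit or range.

## Working session

There is one attempt and no reset: what is moved stays moved. The work goes in short steps, Python scripts to look and compute and a tool call to move; the robot and the scene stay as the last step left them, time stands still between calls to the robot, and variables do not carry over. Pictures are saved under pics/ and viewed, on a budget of 10 in all, crops included, one or two more only if the job needs it, and the job is handed in when it is done.

Besides the shell and the picture viewer there is one more tool, called after "Emit:" as name(argument=value, ...), one argument or row to a line, values as JSON. drive_tool: Moves the arm, as the interface text tells. Its arguments: {"type":"object","properties":{"deltas":{"type":"array"},"squeeze":{"type":"number"}},"required":["deltas"]}

```bash
mkdir -p pics; ls; cat > h.py <<'E'
from bench import *
import numpy as np, cv2
from scipy.spatial.transform import Rotation as Rn
def back(cam,depth,uv):
    p=camera_params(cam);K=np.array(p['K']);u,v=uv
    d=depth[max(0,int(v)-1):int(v)+2,max(0,int(u)-1):int(u)+2];d=d[d>0];z=np.median(d) if d.size else np.nan
    c=np.array([(u-K[0,2])/K[0,0]*z,(v-K[1,2])/K[1,1]*z,z])
    return np.array(p['R']).T@(c-np.array(p['t']))
E
cat > a.py <<'E'
from h import *
np.set_printoptions(precision=3,suppress=True)
s=read_state();print(s['time'],s['ee_pos'],s['eef_rot'],s['width'],s['ft_force'])
for c in ['scene','side']:
    im,d=camera(c);cv2.imwrite(f'pics/{c}0.png',im[:,:,::-1]);np.save(f'{c}0.npy',d)
    for n in ['pipe_1_mid','pipe_1_nut','rack_mid','carrier','bay_1','spanner','head_a','seal_tape']:
        for r in tip_of(n,c)[:3]:
            uv=np.array(r['location'])*[512,384];print(c,n,round(r['score'],2),uv,back(c,d,uv))
p=camera_params('scene');print(p);print(camera_params('side'));print(camera_params('wrist'))
a=cv2.imread('pics/scene0.png');b=cv2.imread('pics/side0.png')
cv2.imwrite('pics/both.png',cv2.resize(np.vstack([a,b]),None,fx=.78,fy=.78))
E
python3 a.py
```

```text
pics
0.0 [0.162 0.603 0.236] [ 0.131  0.991 -0.001 -0.   ] 0.0869034351852269 [-0.814  0.817 -0.458]
scene pipe_1_mid 0.76 [189.286 160.896] [0.57  0.192 0.112]
scene pipe_1_mid 0.42 [287.898 300.595] [ 0.609 -0.211  0.015]
scene pipe_1_nut 0.56 [179.2   137.702] [0.571 0.247 0.146]
scene rack_mid 0.67 [205.107 156.096] [0.641 0.264 0.039]
scene carrier 0.85 [299.725 329.011] [ 0.595 -0.276  0.015]
scene carrier 0.53 [221.798 155.482] [0.651 0.173 0.109]
scene bay_1 0.92 [288.307 298.483] [ 0.612 -0.207  0.015]
scene bay_1 0.63 [311.91  332.314] [ 0.613 -0.294  0.014]
scene spanner 0.57 [236.083 238.387] [ 0.594 -0.003  0.003]
scene head_a 0.63 [300.288 194.995] [0.793 0.02  0.028]
scene head_a 0.38 [286.31  299.981] [ 0.606 -0.208  0.015]
side pipe_1_mid 0.98 [193.28  173.683] [ 0.612  0.37  -0.   ]
side pipe_1_mid 0.57 [226.509 169.306] [0.658 0.174 0.113]
side pipe_1_nut 0.24 [231.987 187.315] [0.646 0.113 0.085]
side rack_mid 0.71 [211.917 173.414] [0.647 0.275 0.043]
side carrier 0.59 [284.109 297.715] [ 0.592 -0.285  0.014]
side bay_1 0.68 [276.992 271.987] [ 0.622 -0.2    0.01
[... 509 characters left out ...]
 ]]), 'R': array([[ 0.87 , -0.493, -0.005],
       [-0.364, -0.636, -0.68 ],
       [ 0.332,  0.594, -0.733]]), 't': array([-0.561,  0.326,  0.853])}
{'K': array([[449.168,   0.   , 253.98 ],
       [  0.   , 449.168, 198.198],
       [  0.   ,   0.   ,   1.   ]]), 'R': array([[ 0.882, -0.47 , -0.023],
       [-0.296, -0.517, -0.804],
       [ 0.366,  0.716, -0.595]]), 't': array([-0.582,  0.285,  1.105])}
{'K': array([[297.319,   0.   , 260.89 ],
       [  0.   , 297.319, 191.699],
       [  0.   ,   0.   ,   1.   ]]), 'mount': array([[-0.001, -0.952, -0.305,  0.085],
       [ 1.   , -0.001,  0.   , -0.001],
       [-0.001, -0.305,  0.952, -0.148],
       [ 0.   ,  0.   ,  0.   ,  1.   ]])}
```

View pics/both.png

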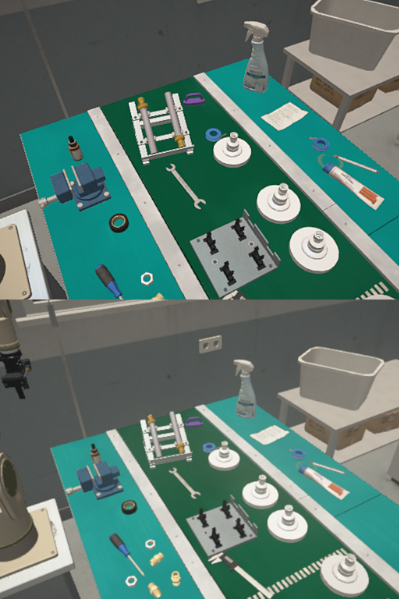

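```bash
cat > b.py <<'E'
from h import *
np.set_printoptions(precision=4,suppress=True)
# merged cloud from both cams
P=[];C=[]
for c in ['scene','side']:
    d=np.load(f'{c}0.npy');p=camera_params(c);K=p['K'];v,u=np.nonzero(d>0);z=d[v,u]
    X=(np.stack([(u-K[0,2])/K[0,0]*z,(v-K[1,2])/K[1,1]*z,z],1)-p['t'])@p['R']
    P.append(X);C.append(cv2.imread(f'pics/{c}0.png')[v,u])
X=np.vstack(P);col=np.vstack(C)
ok=(X[:,0]>.4)&(X[:,0]<.9)&(X[:,1]>-.45)&(X[:,1]<.45)&(X[:,2]>.006)&(X[:,2]<.3);X=X[ok];col=col[ok]
# top-down view 1px=1.25mm  image right = -y, up = +x
S=800
im=np.zeros((480,760,3),np.uint8);o=np.argsort(X[:,2])
r=((.95-X[o,0])*S).astype(int);cc=((.45-X[o,1])*S).astype(int)
hm=cv2.applyColorMap(np.clip(X[o,2]/.2*255,0,255).astype(np.uint8)[:,None],cv2.COLORMAP_JET)[:,0]
for dr in (0,1):
  for dc in (0,1):
    q=(r+dr<480)&(cc+dc<760)&(r>=0)&(cc>=0); im[r[q]+dr,cc[q]+dc]=hm[q]
for y in np.arange(-.4,.45,.1): cv2.line(im,(int((.45-y)*S),0),(int((.45-y)*S),8),(255,255,255),1)
for x in np.arange(.4,.95,.1): cv2.line(im,(0,int((.95-x)*S)),(8,int((.95-x)*S)),(255,255,255),1)
cv2.imwrite('pics/top.png',im)
# carrier plate
q=(abs(X[:,2]-.0155)<.004)&(X[:,1]<-.1)
rect=cv2.minAreaRect((X[q][:,:2]*1000).astype(np.float32));print('plate',q.sum(),rect,np.median(X[q],0))
q=(X[:,2]>.046)&(X[:,2]<.06)&(X[:,1]<-.1);print('endplate top',q.sum(),X[q].mean(0),cv2.minAreaRect((X[q][:,:2]*1000).astype(np.float32)))
E
python3 b.py
```

```text
plate 13023 ((685.5667724609375, -276.646240234375), (286.4816589355469, 352.0767822265625), 87.63372039794922) [ 0.6323 -0.2816  0.016 ]
endplate top 1058 [ 0.7009 -0.2825  0.0537] ((680.6817626953125, -272.84130859375), (202.3286895751953, 268.00244140625), 85.70901489257812)
```

View pics/top.png

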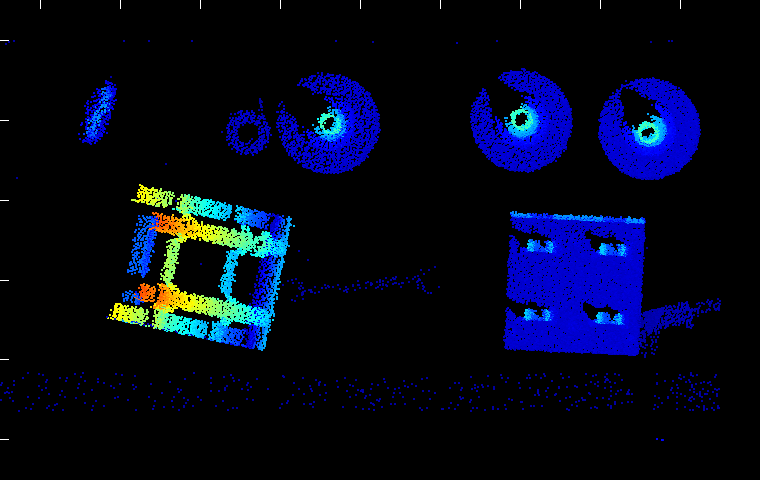

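The top view (1.25 mm/px) shows the rack at about (200,265), with its lanes rising to the left. The carrier is at about (575,283), with its end plate on the far side (row 215). In the scene view the near pipe has its nut at the top and the far pipe has its nut at the bottom. Next I fit the axes.

```bash
cat >> b.py <<'E'
from scipy.optimize import least_squares
print('---')
def cyl(a,b,zlo=.06,rad=.02):
    a=np.array(a);b=np.array(b)
    for it in range(4):
        u=(b-a)/np.linalg.norm(b-a);L=np.linalg.norm(b-a)
        w=X-a;t=w@u;dist=np.linalg.norm(w-np.outer(t,u),axis=1)
        q=(abs(t-L/2)<.033)&(dist<(rad if it<2 else .015))&(dist>.004)
        Q=X[q]
        def f(p):
            A=np.r_[p[0],a[1],p[1]];B=np.r_[p[2],b[1],p[3]];U=(B-A)/np.linalg.norm(B-A);W=Q-A
            return np.linalg.norm(W-np.outer(W@U,U),axis=1)-.011
        r=least_squares(f,[a[0],a[2],b[0],b[2]],loss='soft_l1',f_scale=.002);p=r.x
        a=np.r_[p[0],a[1],p[1]];b=np.r_[p[2],b[1],p[3]]
    u=(b-a)/np.linalg.norm(b-a);m=a+u*(.105-a[2])/u[2]
    print('pipe n',q.sum(),'rms',np.sqrt((f(p)**2).mean()),'mid@.105',m,'mid@ctr',(a+b)/2,'dir',u,'yaw',np.degrees(np.arctan2(u[1],u[0])),'slope',np.degrees(np.arcsin(u[2])))
    # brass
    w=X-m;t=w@u;dist=np.linalg.norm(w-np.outer(t,u),axis=1);c=col.astype(int)
    br=(dist<.022)&(c[:,2]-c[:,0]>40)
    print(' brass t',br.sum(),np.percentile(t[br],[2,50,98]) if br.sum() else '', 'pipe t', np.percentile(t[dist<.0125],[0.5,99.5]))
y2p=lambda r,c:(.95-r/S,.45-c/S)
def P3(r,c,z):x,y=y2p(r,c);return (x,y,z)
cyl(P3(309,238,.08),P3(300,175,.125))
cyl(P3(238,238,.08),P3(229,175,.125))
# carrier
q=(abs(X[:,2]-.016)<.003)&(X[:,1]<-.17)&(X[:,1]>-.36)&(X[:,0]>.5)&(X[:,0]<.69)
m=np.zeros((600,600),np.uint8);Y=X[q];m[((Y[:,0]-.4)*1000).astype(int),((Y[:,1]+.6)*1000).astype(int)]=255
m=cv2.morphologyEx(m,cv2.MORPH_CLOSE,np.ones((7,7)));m=cv2.morphologyEx(m,cv2.MORPH_OPEN,np.ones((35,35)))
cs,_=cv2.findContours(m,cv2.RETR_EXTERNAL,cv2.CHAIN_APPROX_NONE);cc=max(cs,key=cv2.contourArea)
print('plate',cv2.minAreaRect(cc),'(y+600,x-400)')
e=(X[:,2]>.045)&(X[:,2]<.06)&(X[:,1]<-.17)&(X[:,1]>-.38)&(X[:,0]>.66)&(X[:,0]<.72);E=X[e]
fl=cv2.fitLine(E[:,:2].astype(np.float32),cv2.DIST_HUBER,0,.01,.01).ravel();print('endplate',e.sum(),E.mean(0),fl,'yaw normal',np.degrees(np.arctan2(-fl[0],fl[1])) , 'y range',np.percentile(E[:,1],[.5,99.5]))
for (r0,c0) in [(246,540),(250,610),(314,537),(318,607)]:
    x,y=y2p(r0,c0);k=(abs(X[:,0]-x)<.03)&(abs(X[:,1]-y)<.03)&(X[:,2]>.025);print('clip',k.sum(),np.median(X[k],0),X[k][:,2].max(),np.percentile(X[k],[3,97],axis=0).ravel())
E
python3 b.py | sed -n '/---/,$p'
```

```text
---
pipe n 359 rms 0.0017015056214055313 mid@.105 [0.5703 0.2009 0.105 ] mid@ctr [0.5684 0.1919 0.0997] dir [0.1791 0.8496 0.496 ] yaw 78.09730959597509 slope 29.736089472312422
 brass t 200 [0.0562 0.0682 0.0937] pipe t [-0.1031  0.0935]
pipe n 346 rms 0.001712028692171625 mid@.105 [0.6582 0.1819 0.105 ] mid@ctr [0.6602 0.1919 0.1107] dir [0.1786 0.8526 0.491 ] yaw 78.17054833247218 slope 29.40927299818345
 brass t 244 [-0.094  -0.0717 -0.0584] pipe t [-0.1018  0.094 ]
plate ((331.6719055175781, 192.63978576660156), (166.29063415527344, 167.29026794433594), 1.548157811164856) (y+600,x-400)
endplate 284 [ 0.6776 -0.2777  0.0513] [ 0.0523  0.9986  0.6771 -0.2842] yaw normal -2.995937 y range [-0.3535 -0.189 ]
clip 315 [ 0.6412 -0.2253  0.0403] 0.06800802993895981 [ 0.6363 -0.2426  0.0262  0.6488 -0.2101  0.066 ]
clip 354 [ 0.6362 -0.3145  0.041 ] 0.0690485976931751 [ 0.6319 -0.3325  0.0267  0.6441 -0.2998  0.0659]
clip 312 [ 0.5553 -0.2215  0.0424] 0.06882794673930719 [ 0.5506 -0.2382  0.0272  0.5627 -0.2062  0.0659]
clip 354 [ 0.5509 -0.3098  0.0419] 0.06888748167198362 [ 0.5462 -0.3276  0.0269  0.5584 -0.2962  0.0663]
```

```bash
cat >> h.py <<'E'
np.set_printoptions(precision=4,suppress=True)
A=np.array([.5703,.2009,.105]);B=np.array([.6582,.1819,.105]);YR=78.1
BL=np.array([.5996,-.2243,.050]);BR=np.array([.5952,-.3140,.050]);YC=-2.9
def Rt(yaw,slope=0):
    y,s=np.radians([yaw,slope]);x=np.array([np.cos(s)*np.cos(y),np.cos(s)*np.sin(y),np.sin(s)])
    z=np.array([np.sin(s)*np.cos(y),np.sin(s)*np.sin(y),-np.cos(s)]);return np.stack([x,np.cross(z,x),z],1)
def cur():
    s=read_state();return s,np.array(s['ee_pos']),Rn.from_quat(s['eef_rot']).as_matrix()
def go(pos,R,base=None):
    if base is None:
        s,p,R0=cur();print('t',s['time'],'p',p,'F',s['ft_force'],'w',s['width'],'q',np.array(s['joint_positions']))
    else:p,R0=base
    rv=Rn.from_matrix(R0.T@R).as_rotvec(degrees=True);sh=R0.T@(np.array(pos)-p)
    print('turn',rv,'shift',sh,'rows>=',max(np.linalg.norm(rv)/8.59,np.linalg.norm(sh)/.05));return (np.array(pos),R)
E
python3 - <<'E'
from h import *
R=Rt(YR,30)
go(A-.14*R[:,2],R)
for c in ['scene']:
    d=np.load(f'{c}0.npy');p=camera_params(c);K=p['K'];v,u=np.nonzero(d>0);z=d[v,u]
    X=(np.stack([(u-K[0,2])/K[0,0]*z,(v-K[1,2])/K[1,1]*z,z],1)-p['t'])@p['R']
    k=(X[:,0]>.15)&(X[:,0]<.55)&(X[:,1]>.1)&(X[:,1]<.65)&(X[:,2]>.1);print(k.sum(),X[k].max(0),X[k].min(0))
E
```

```text
t 0.9 p [0.1618 0.6037 0.2366] F [ 0.1756 -0.3085  0.4526] w 0.08713747046042628 q [-1.3316  0.3322 -0.0647  1.4601  0.0216  1.3499 -0.0885]
turn [-22.6994  23.964   84.7432] shift [-0.5027 -0.3533  0.0103] rows>= 12.289441686154706
45 [0.55   0.2933 0.1212] [0.3389 0.2467 0.1004]
```

Emit:
drive_tool(
  deltas=[
    [-22.7,24,84.7,-0.503,-0.353,0.01,-1],
    [-22.7,24,84.7,-0.503,-0.353,0.01,-1],
    [-22.7,24,84.7,-0.503,-0.353,0.01,-1],
    [-22.7,24,84.7,-0.503,-0.353,0.01,-1],
    [-22.7,24,84.7,-0.503,-0.353,0.01,-1],
    [-22.7,24,84.7,-0.503,-0.353,0.01,-1],
    [-22.7,24,84.7,-0.503,-0.353,0.01,-1],
    [-22.7,24,84.7,-0.503,-0.353,0.01,-1],
    [-22.7,24,84.7,-0.503,-0.353,0.01,-1],
    [-22.7,24,84.7,-0.503,-0.353,0.01,-1],
    [-22.7,24,84.7,-0.503,-0.353,0.01,-1],
    [-22.7,24,84.7,-0.503,-0.353,0.01,-1],
  ],
)

```text
time: 2.1
ee_pos: [0.5476, 0.1414, 0.2273]
eef_rot: [0.751, 0.607, 0.202, -0.164]
ft_force: [0.1, 1.1, 0.0]
width: 0.087
```

```bash
python3 - <<'E'
from h import *
R=Rt(YR,30)
go(A-.14*R[:,2],R)
E
```

```text
t 2.1 p [0.5476 0.1414 0.2273] F [0.1235 1.0784 0.0022] w 0.08697249015590966 q [-0.5936  0.1257  0.5995  1.8555 -0.6489  1.1484  0.0512]
turn [ 0.0878 -0.1448 -0.1598] shift [-0.0067  0.01   -0.0026] rows>= 0.24538594511068393
```

Emit:
drive_tool(
  deltas=[
    [0,0,0,-0.007,0.01,-0.003,-1],
    [0,0,0,-0.007,0.01,-0.003,-1],
    [0,0,0,-0.007,0.01,-0.003,-1],
  ],
)

```text
time: 2.4
ee_pos: [0.5545, 0.1354, 0.2256]
eef_rot: [0.75, 0.609, 0.201, -0.164]
ft_force: [0.6, 0.6, 0.2]
width: 0.0867
```

```bash
cat >> h.py <<'E'
from scipy.optimize import least_squares
def wcloud(tag):
    s,p,R0=cur();im,d=camera('wrist');cv2.imwrite(f'pics/{tag}.png',im[:,:,::-1]);c=camera_params('wrist');K=c['K'];M=c['mount']
    v,u=np.nonzero(d>0);z=d[v,u];a=u-K[0,2];b=v-K[1,2];r=np.hypot(a,b)+1e-9;th=r/K[0,0];k=th<1.2
    v,u,z,a,b,r,th=[q[k] for q in (v,u,z,a,b,r,th)]
    C=np.stack([z*np.tan(th)*a/r,z*np.tan(th)*b/r,z],1);T=C@M[:3,:3].T+M[:3,3]
    return T@R0.T+p,im[v,u].astype(int),T
def cyl(X,m,u,half=.03):
    m=np.array(m,float);u=np.array(u,float);e1=np.cross(u,[0,0,1.]);e1/=np.linalg.norm(e1);e2=np.cross(e1,u)
    f=None;x=np.zeros(4)
    for it in range(4):
        o=m+e1*x[0]+e2*x[1];U=u+e1*x[2]+e2*x[3];U/=np.linalg.norm(U);w=X-o;t=w@U;di=np.linalg.norm(w-np.outer(t,U),axis=1)
        Q=X[(abs(t)<half)&(di<(.02 if it<2 else .0145))&(di>.005)]
        def f(p):
            V=u+e1*p[2]+e2*p[3];V/=np.linalg.norm(V);W=Q-m-e1*p[0]-e2*p[1];return np.linalg.norm(W-np.outer(W@V,V),axis=1)-.011
        r=least_squares(f,x,loss='soft_l1',f_scale=.001);x=r.x
    o=m+e1*x[0]+e2*x[1];U=u+e1*x[2]+e2*x[3];U/=np.linalg.norm(U)
    print('cyl n',len(Q),'rms',np.sqrt((f(x)**2).mean()),'pt',o,'dir',U,'yaw',np.degrees(np.arctan2(U[1],U[0])),'slope',np.degrees(np.arcsin(U[2])));return o,U
def brass(X,c,o,U):
    w=X-o;t=w@U;di=np.linalg.norm(w-np.outer(t,U),axis=1);k=(di<.023)&(c[:,0]-c[:,2]>40)
    print('brass',k.sum(),np.percentile(t[k],[2,50,98]) if k.sum() else '');
E
python3 - <<'E'
from h import *
R=Rt(YR,30);go(A-.14*R[:,2],R)
X,c,T=wcloud('w1');u=R[:,0]
for m in (A,B):
    o,U=cyl(X,m,u);brass(X,c,o,U);print('mid',o+U*(.105-o[2])/U[2])
E
```

```text
t 2.4 p [0.5545 0.1354 0.2256] F [0.614  0.6254 0.1785] w 0.08672833314374315 q [-0.579   0.1497  0.6041  1.8369 -0.6608  1.1632  0.0743]
turn [-0.1149 -0.0207  0.062 ] shift [-0.002   0.002  -0.0019] rows>= 0.0673650656585227
cyl n 1264 rms 0.0005602732952204943 pt [0.5687 0.2011 0.1052] dir [0.1781 0.8473 0.5004] yaw 78.12760302533603 slope 30.026274983302596
brass 1039 [0.057  0.0705 0.093 ]
mid [0.5686 0.2009 0.105 ]
cyl n 1164 rms 0.0006083924638894025 pt [0.657  0.1821 0.1052] dir [0.1819 0.8465 0.5004] yaw 77.87504281001013 slope 30.02478804283192
brass 31 [-0.0927 -0.0584 -0.0572]
mid [0.657  0.1818 0.105 ]
```

View pics/w1.png

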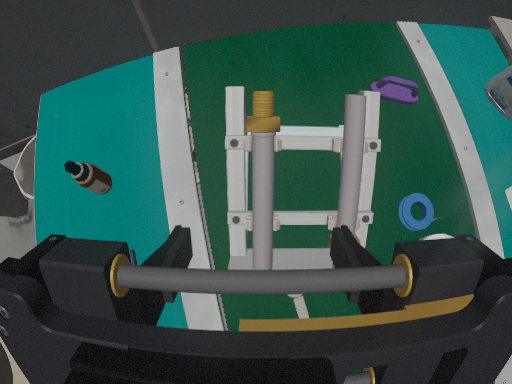

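```bash
sed -i 's/^A=.*$/A=np.array([.5686,.2009,.105]);B=np.array([.6570,.1818,.105]);YR=78.0/' h.py; python3 - <<'E'
from h import *
R=Rt(YR,30);X,c,T=wcloud('w1b')
for n,m in (('A',A),('B',B)):
    L=(X-m)@R; k=(abs(L[:,0])<.025)&(abs(L[:,1])<.075)&(L[:,2]>-.04)&(L[:,2]<.06)
    h,b=np.histogram(L[k][:,1],np.arange(-.076,.077,.004))
    for i in range(len(h)):
        q=L[k][(L[k][:,1]>=b[i])&(L[k][:,1]<b[i+1]),2]
        if len(q)>3:print(n,round(b[i]*1000),len(q),'depth mm (pos=below) min/med',(q.min()*1000).round(),(np.median(q)*1000).round())
go(A-.03*R[:,2],R);go(A+.005*R[:,2],R)
E
```

```text
A -40 113 depth mm (pos=below) min/med 30.0 32.0
A -36 159 depth mm (pos=below) min/med 30.0 32.0
A -32 154 depth mm (pos=below) min/med 30.0 32.0
A -28 153 depth mm (pos=below) min/med 30.0 32.0
A -24 194 depth mm (pos=below) min/med 30.0 32.0
A -20 13 depth mm (pos=below) min/med 40.0 43.0
A -12 144 depth mm (pos=below) min/med -9.0 -6.0
A -8 194 depth mm (pos=below) min/med -12.0 -9.0
A -4 196 depth mm (pos=below) min/med -13.0 -11.0
A 0 195 depth mm (pos=below) min/med -13.0 -11.0
A 4 195 depth mm (pos=below) min/med -11.0 -9.0
A 8 142 depth mm (pos=below) min/med -9.0 -6.0
B -12 228 depth mm (pos=below) min/med -9.0 -5.0
B -8 221 depth mm (pos=below) min/med -13.0 -9.0
B -4 192 depth mm (pos=below) min/med -13.0 -11.0
B 0 162 depth mm (pos=below) min/med -12.0 -11.0
B 4 128 depth mm (pos=below) min/med -12.0 -9.0
B 8 45 depth mm (pos=below) min/med -8.0 -7.0
B 20 30 depth mm (pos=below) min/med 30.0 32.0
B 24 133 depth mm (pos=below) min/med 29.0 32.0
B 28 134 depth mm (pos=below) min/med 30.0 32.0
B 32 140 depth mm (pos=below) min/med 29.0 32.0
B 36 110 depth mm (pos=below) min/med 30.0 32.0
t 2.5 p [0.5541 0.1361 0.226 ] F [ 0.4773  0.4789 -0.1384] w 0.08744767711555679 q [-0.5799  0.1487  0.6038  1.8372 -0.6608  1.1632  0.0747]
turn [-0.1839 -0.0613  0.2376] shift [-0.0031  0.001   0.1079] rows>= 2.1598226969817866
t 2.5 p [0.5541 0.1361 0.226 ] F [ 0.4773  0.4789 -0.1384] w 0.08744767711555679 q [-0.5799  0.1487  0.6038  1.8372 -0.6608  1.1632  0.0747]
turn [-0.1839 -0.0613  0.2376] shift [-0.0032  0.0011  0.1429] rows>= 2.8596078664557947
```

Emit:
drive_tool(
  deltas=[
    [0,0,0,-0.003,0.001,0.03,-1],
    [0,0,0,-0.003,0.001,0.07,-1],
    [0,0,0,-0.003,0.001,0.11,-1],
    [0,0,0,-0.003,0.001,0.13,-1],
    [0,0,0,-0.003,0.001,0.143,-1],
    [0,0,0,-0.003,0.001,0.143,-1],
    [0,0,0,-0.003,0.001,0.143,-1],
  ],
  squeeze=50,
)

```text
time: 3.2
ee_pos: [0.5705, 0.2016, 0.1016]
eef_rot: [0.75, 0.609, 0.202, -0.163]
ft_force: [0.5, -0.1, 0.7]
width: 0.087
```

Emit:
drive_tool(
  deltas=[
    [0,0,0,0,0,0,1],
    [0,0,0,0,0,0,1],
    [0,0,0,0,0,0,1],
    [0,0,0,0,0,0,1],
    [0,0,0,0,0,0,1],
    [0,0,0,0,0,0,1],
    [0,0,0,0,0,0,1],
  ],
  squeeze=50,
)

```text
time: 3.9
ee_pos: [0.5703, 0.2016, 0.1006]
eef_rot: [0.75, 0.609, 0.201, -0.163]
ft_force: [0.4, -0.6, -0.7]
width: 0.0391
```

```bash
python3 - <<'E'
from h import *
R=Rt(YR,30);s,p,R0=cur();print(s['time'],p,s['width'],s['ft_force'],'err in R frame',R.T@(p-(A+.005*R[:,2])))
b=go([p[0]-.1*R[0,2],p[1]-.1*R[1,2],p[2]+.087],R)
b2=go([.5996,-.2243,.050+.10],Rt(YC),b)
E
```

```text
3.9 [0.5703 0.2016 0.1006] 0.03911313622770832 [ 0.4488 -0.5661 -0.6998] err in R frame [-0.0014  0.0015 -0.0007]
t 3.9 p [0.5703 0.2016 0.1006] F [ 0.4488 -0.5661 -0.6998] w 0.03911313622770832 q [-0.596   0.3479  0.5171  1.9109 -0.8642  0.9426  0.2091]
turn [-0.0801 -0.023   0.1191] shift [ 0.0002 -0.0001 -0.1003] rows>= 2.006888138387389
turn [-21.1447 -24.801   78.913 ] shift [-0.3309  0.1172 -0.1477] rows>= 9.939268245362074
```

Still closing, so I wait a little longer and then lift.

Emit:
drive_tool(
  deltas=[
    [0,0,0,0,0,0,1],
    [0,0,0,0,0,0,1],
    [0,0,0,0,0,0,1],
    [0,0,0,0,0,0,1],
    [0,0,0,0,0,0,1],
  ],
  squeeze=50,
)

```text
time: 4.4
ee_pos: [0.57, 0.2016, 0.1005]
eef_rot: [0.75, 0.609, 0.201, -0.164]
ft_force: [-2.1, -0.3, 1.4]
width: 0.0205
```

Emit:
drive_tool(
  deltas=[
    [0,0,0,0,0,-0.01,1],
    [0,0,0,0,0,-0.03,1],
    [0,0,0,0,0,-0.05,1],
    [0,0,0,0,0,-0.07,1],
    [0,0,0,0,0,-0.09,1],
    [0,0,0,0,0,-0.1,1],
    [0,0,0,0,0,-0.1,1],
  ],
)

```text
time: 5.1
ee_pos: [0.5608, 0.1516, 0.1886]
eef_rot: [0.75, 0.608, 0.202, -0.163]
ft_force: [0.5, 0.6, -1.9]
width: 0.0206
```

```bash
python3 - <<'E'
from h import *
b2=go([.5996,-.2243,.050+.12],Rt(YC))
E
```

```text
t 5.1 p [0.5608 0.1516 0.1886] F [ 0.4724  0.5623 -1.8855] w 0.02056344929632351 q [-0.5868  0.2029  0.5905  1.8682 -0.7162  1.094   0.1165]
turn [-21.1187 -24.9398  78.986 ] shift [-0.3207  0.1158 -0.164 ] rows>= 9.951076567181842
```

Emit:
drive_tool(
  deltas=[
    [0,0,0,-0.03,0.01,-0.035,1],
    [0,0,0,-0.07,0.02,-0.075,1],
    [0,0,0,-0.105,0.031,-0.112,1],
    [0,0,0,-0.139,0.042,-0.15,1],
    [-2,-2.5,7.9,-0.165,0.052,-0.152,1],
    [-4.2,-5,15.8,-0.195,0.062,-0.154,1],
    [-6.3,-7.5,23.7,-0.22,0.073,-0.156,1],
    [-8.4,-10,31.6,-0.25,0.085,-0.158,1],
    [-10.5,-12.5,39.5,-0.28,0.095,-0.16,1],
    [-12.7,-15,47.4,-0.3,0.105,-0.162,1],
    [-14.8,-17.5,55.3,-0.321,0.116,-0.164,1],
    [-16.9,-20,63.2,-0.321,0.116,-0.164,1],
  ],
)

```text
time: 6.3
ee_pos: [0.5988, -0.2257, 0.1664]
eef_rot: [0.993, 0.109, 0.041, -0.034]
ft_force: [0.1, 0.6, -2.2]
width: 0.0207
```

```bash
python3 - <<'E'
from h import *
b2=go([.5996,-.2243,.050+.12],Rt(YC))
E
```

```text
t 6.3 p [ 0.5988 -0.2257  0.1664] F [ 0.1358  0.6184 -2.2021] w 0.020650483355367774 q [-0.3833  0.5568  1.0039  1.5903 -0.5976  1.2607 -0.617 ]
turn [-4.0266 -4.5866 15.4056] shift [ 0.0014 -0.0014 -0.0034] rows>= 1.9290530421038843
```

Emit:
drive_tool(
  deltas=[
    [-2,-2.3,7.7,0,0,0,1],
    [-4,-4.6,15.4,0.001,-0.001,-0.003,1],
    [-4,-4.6,15.4,0.001,-0.001,-0.003,1],
    [-4,-4.6,15.4,0.001,-0.001,-0.003,1],
  ],
)

```text
time: 6.7
ee_pos: [0.6001, -0.222, 0.1706]
eef_rot: [1.0, -0.019, 0.002, -0.002]
ft_force: [-0.4, -0.6, -2.0]
width: 0.0206
```

```bash
cat > clips.py <<'E'
from h import *
import sys
b2=go([.5996,-.2243,.050+.12],Rt(YC))
X,c,T=wcloud(sys.argv[1]);s,p,R=cur()
o,U=cyl(X,p-.005*R[:,2],R[:,0],.09);brass(X,c,o,U);print('pipe rel tool',(o-p)@R,U@R)
RC=Rt(YC);RC=np.stack([RC[:,0],-RC[:,1],-RC[:,2]],1)
L=(X-np.array([.5974,-.2691,0]))@RC
for cx in (-43,43):
    for cy in (45,-45):
        k=(abs(L[:,0]*1000-cx)<14)&(abs(L[:,1]*1000-cy)<24)&(L[:,2]>.058)&(L[:,2]<.072)
        if k.sum()>5:
            Q=L[k]*1000;print('clip',cx,cy,k.sum(),'x',np.percentile(Q[:,0],[3,97]),'y',np.percentile(Q[:,1],[3,97]),'z',Q[:,2].max(), 'inner y',Q[:,1][Q[:,1]<cy].max() if (Q[:,1]<cy).any() else None,Q[:,1][Q[:,1]>cy].min() if (Q[:,1]>cy).any() else None)
k=(L[:,2]>.046)&(L[:,2]<.057)&(abs(L[:,0]-.081)<.008)&(abs(L[:,1])<.09);Q=L[k]*1000
fl=cv2.fitLine(Q[:,:2].astype(np.float32),cv2.DIST_HUBER,0,.01,.01).ravel();print('endplate',k.sum(),np.median(Q,0),'ang',np.degrees(np.arctan2(-fl[0],fl[1])),'y gaps')
h,b=np.histogram(Q[:,1],np.arange(-90,91,3));print([(int(b[i]),int(h[i])) for i in range(len(h))])
E
python3 clips.py w2
```

```text
t 6.7 p [ 0.6001 -0.222   0.1706] F [-0.3982 -0.6154 -1.9561] w 0.020587253846638995 q [-0.4601  0.626   1.0843  1.5488 -0.5705  1.3118 -0.9131]
turn [-0.2193 -0.1731  0.7736] shift [-0.0004  0.0023  0.0005] rows>= 0.09575127211936162
cyl n 7499 rms 0.0007574687740654852 pt [ 0.5997 -0.2221  0.1746] dir [ 0.9992 -0.0404 -0.0056] yaw -2.312936508228972 slope -0.3234804565636242
brass 4352 [0.0586 0.0718 0.0944]
pipe rel tool [-0.     -0.0006 -0.0036] [1.     0.0017 0.0092]
clip -43 -45 153 x [-48.2501 -37.1543] y [-57.564  -28.1745] z 66.44147615893303 inner y -51.41384919760413 -34.74721693959965
clip 43 -45 183 x [37.4139 48.5188] y [-57.4232 -27.7482] z 66.8399065284961 inner y -50.87441919067438 -34.435855929470925
endplate 467 [80.6938 -1.4508 53.2767] ang -179.9481 y gaps
[(-90, 0), (-87, 0), (-84, 0), (-81, 6), (-78, 9), (-75, 11), (-72, 14), (-69, 13), (-66, 11), (-63, 11), (-60, 16), (-57, 13), (-54, 0), (-51, 0), (-48, 0), (-45, 0), (-42, 0), (-39, 0), (-36, 0), (-33, 0), (-30, 9), (-27, 14), (-24, 15), (-21, 15), (-18, 12), (-15, 13), (-12, 14), (-9, 17), (-6, 15), (-3, 12), (0, 13), (3, 14), (6, 13), (9, 13), (12, 15), (15, 13), (18, 18), (21, 17), (24, 15), (27, 13), (30, 0), (33, 0), (36, 0), (39, 0), (42, 0), (45, 0), (48, 0), (51, 0), (54, 0), (57, 0), (60, 0), (63, 0), (66, 13), (69, 12), (72, 16), (75, 13), (78, 13), (81, 14), (84, 2), (87, 0)]
```

View pics/w2.png

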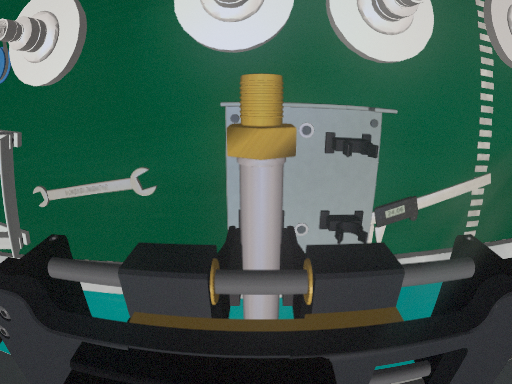

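Emit:
drive_tool(
  deltas=[
    [-0.2,-0.2,0.7,0,0,0.02,1],
    [-0.2,-0.2,0.7,0,0,0.05,1],
    [-0.2,-0.2,0.7,0,0,0.08,1],
    [-0.2,-0.2,0.7,0,0,0.095,1],
    [-0.2,-0.2,0.7,0,0,0.102,1],
    [-0.2,-0.2,0.7,0,0,0.102,1],
    [-0.2,-0.2,0.7,0,0,0.102,1],
  ],
  squeeze=60,
)

```text
time: 7.45
ee_pos: [0.601, -0.2228, 0.0709]
eef_rot: [1.0, -0.027, 0.001, 0.0]
ft_force: [0.1, -0.2, -1.8]
width: 0.0207
```

```bash
sed -i 's/^BL=.*$/BL=np.array([.5997,-.2222,.050]);BR=np.array([.5953,-.3120,.050]);YC=-2.9/' h.py; python3 - <<'E'
from h import *
b2=go(BL+[0,0,-.0036],Rt(YC))
X,c,T=wcloud('w3');s,p,R=cur()
o,U=cyl(X,p-.0036*R[:,2],R[:,0],.09)
E
```

```text
t 7.45 p [ 0.601  -0.2228  0.0709] F [ 0.1191 -0.2395 -1.7811] w 0.020739307772772008 q [-0.4161  0.7249  1.0007  1.6345 -0.6574  1.1525 -0.8759]
turn [ 0.0224 -0.0972 -0.212 ] shift [-0.0013 -0.0005  0.0245] rows>= 0.49108660506584567
cyl n 7533 rms 0.0007581243851860944 pt [ 0.6011 -0.2229  0.0749] dir [ 0.9983 -0.0576 -0.0072] yaw -3.3044629179581326 slope -0.4131047994101838
```

Emit:
drive_tool(
  deltas=[
    [0,0.3,-0.2,-0.001,-0.0005,0.004,1],
    [0,0.3,-0.2,-0.001,-0.0005,0.008,1],
    [0,0.3,-0.2,-0.001,-0.0005,0.011,1],
    [0,0.3,-0.2,-0.001,-0.0005,0.014,1],
  ],
)

```text
time: 7.9
ee_pos: [0.6005, -0.2224, 0.0573]
eef_rot: [1.0, -0.026, 0.004, 0.0]
ft_force: [-1.3, 1.2, 15.2]
width: 0.0207
```

Emit:
drive_tool(
  deltas=[
    [0,0,0,0,0,0.003,1],
    [0,0,0,0,0,0.006,1],
    [0,0,0,0,0,0.008,1],
    [0,0,0,0,0,0.0095,1],
    [0,0,0,0,0,0.011,1],
    [0,0,0,0,0,0.011,1],
  ],
)

```text
time: 8.5
ee_pos: [0.5991, -0.2219, 0.0451]
eef_rot: [1.0, -0.026, 0.002, -0.0]
ft_force: [-3.2, 1.4, 5.2]
width: 0.0209
```

```bash
cat > chk.py <<'E'
from h import *
import sys
b=BL if sys.argv[1]=='L' else BR;sg=-1 if len(sys.argv)>3 else 1
b2=go(b+[0,0,-.0036],Rt(YC+(180 if sg<0 else 0)))
X,c,T=wcloud(sys.argv[2])
o,U=cyl(X,b+[0,0,.003],sg*Rt(YC)[:,0]*sg,.09);brass(X,c,o,U);print('dz mm at -43,+43',[1000*((o+U*t)[2]-.05) for t in (-.043,.043)])
E
python3 chk.py L w4
```

```text
t 8.5 p [ 0.5991 -0.2219  0.0451] F [-3.1973  1.4302  5.1741] w 0.02087909916813788 q [-0.4047  0.7473  0.9754  1.6585 -0.6825  1.1075 -0.8561]
turn [-0.0142 -0.2605 -0.0387] shift [ 0.0006  0.0003 -0.0013] rows>= 0.030706142190551223
cyl n 7796 rms 0.0009314110308370144 pt [ 0.5997 -0.2221  0.0492] dir [ 0.9986 -0.0519 -0.0068] yaw -2.9758286858524112 slope -0.3897299889434625
brass 4353 [0.0576 0.0708 0.0934]
dz mm at -43,+43 [np.float64(-0.5012060989484299), np.float64(-1.0861797370510449)]
```

Emit:
drive_tool(
  deltas=[
    [0,0,0,0,0,-0.001,-1],
    [0,0,0,0,0,-0.001,-1],
    [0,0,0,0,0,-0.001,-1],
    [0,0,0,0,0,-0.001,-1],
    [0,0,0,0,0,-0.001,-1],
    [0,0,0,0,0,-0.001,-1],
    [0,0,0,0,0,-0.001,-1],
    [0,0,0,0,0,-0.001,-1],
  ],
)

```text
time: 9.35
ee_pos: [0.5995, -0.2217, 0.0456]
eef_rot: [1.0, -0.026, 0.003, 0.0]
ft_force: [0.1, -0.3, -0.4]
width: 0.0764
```

Emit:
drive_tool(
  deltas=[
    [0,0,0,0,0,-0.02,-1],
    [0,0,0,0,0,-0.05,-1],
    [0,0,0,0,0,-0.09,-1],
    [0,0,0,0,0,-0.13,-1],
    [0,0,0,0,0,-0.17,-1],
    [0,0,0,0,0,-0.17,-1],
  ],
)

```text
time: 9.95
ee_pos: [0.6002, -0.2233, 0.2211]
eef_rot: [1.0, -0.026, 0.006, 0.001]
ft_force: [0.1, -0.1, -0.7]
width: 0.0869
```

```bash
python3 chk.py L w5; python3 - <<'E'
from h import *
R=Rt(YR,30);go(B-.10*R[:,2],R)
go(B-.14*R[:,2]+[0,-.15,.02],R)
E
```

```text
t 9.95 p [ 0.6002 -0.2233  0.2211] F [ 0.1057 -0.0584 -0.7084] w 0.08694407502369363 q [-0.4814  0.5843  1.1258  1.495  -0.5357  1.3848 -0.9499]
turn [ 0.1201 -0.7181 -0.0464] shift [-0.0028 -0.0014  0.1747] rows>= 3.494593393876862
cyl n 2780 rms 0.000832966969848701 pt [ 0.5997 -0.2217  0.0491] dir [ 0.9985 -0.0539 -0.0022] yaw -3.089550647474395 slope -0.12765053993327846
brass 816 [0.0577 0.0712 0.094 ]
dz mm at -43,+43 [np.float64(-0.8198936236281165), np.float64(-1.0114947755070283)]
t 10.0 p [ 0.5995 -0.2224  0.2182] F [-0.3429 -1.1317 -1.3076] w 0.08708306828853156 q [-0.4812  0.5863  1.1234  1.4986 -0.5366  1.3829 -0.9493]
turn [ 21.5615  24.3827 -78.8027] shift [ 0.0286 -0.3573  0.0265] rows>= 9.92550784136191
t 10.0 p [ 0.5995 -0.2224  0.2182] F [-0.3429 -1.1317 -1.3076] w 0.08708306828853156 q [-0.4812  0.5863  1.1234  1.4986 -0.5366  1.3829 -0.9493]
turn [ 21.5615  24.3827 -78.8027] shift [ 0.0336 -0.1877 -0.0279] rows>= 9.92550784136191
```

View pics/w5.png

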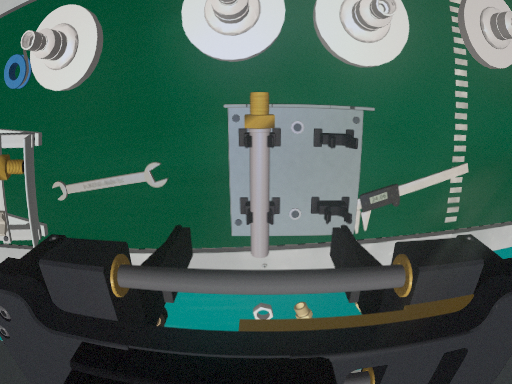

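Emit:
drive_tool(
  deltas=[
    [2.1,2.4,-7.8,0.003,-0.034,-0.02,-1],
    [4.3,4.9,-15.7,0.005,-0.068,-0.02,-1],
    [6.5,7.3,-23.6,0.008,-0.1,-0.02,-1],
    [8.6,9.8,-31.5,0.01,-0.135,-0.02,-1],
    [10.8,12.2,-39.4,0.013,-0.17,-0.02,-1],
    [12.9,14.6,-47.3,0.015,-0.2,-0.02,-1],
    [15.1,17.1,-55.2,0.018,-0.237,-0.02,-1],
    [17.2,19.5,-63,0.02,-0.27,-0.015,-1],
    [19.4,21.9,-70.9,0.023,-0.305,-0.01,-1],
    [21.6,24.4,-78.8,0.025,-0.337,-0.008,-1],
    [21.6,24.4,-78.8,0.025,-0.337,-0.008,-1],
    [21.6,24.4,-78.8,0.025,-0.337,-0.008,-1],
  ],
)

```text
time: 11.2
ee_pos: [0.6403, 0.1135, 0.2222]
eef_rot: [0.752, 0.607, 0.199, -0.165]
ft_force: [-0.1, -0.9, 0.5]
width: 0.0873
```

```bash
python3 - <<'E'
from h import *
R=Rt(YR,30)
X,c,T=wcloud('w6');o,U=cyl(X,B,R[:,0]);brass(X,c,o,U);m=o+U*(.105-o[2])/U[2];print('mid',m)
go(m+.005*R[:,2],R)
E
```

```text
cyl n 1311 rms 0.0005490223311693875 pt [0.6566 0.1819 0.1049] dir [0.1822 0.8455 0.5019] yaw 77.83987315623548 slope 30.127467002707753
brass 722 [-0.0933 -0.0671 -0.0572]
mid [0.6567 0.1821 0.105 ]
t 11.25 p [0.6405 0.1126 0.2228] F [ 0.0462 -0.041   0.5515] w 0.08690650135455182 q [-0.5355  0.391   0.6987  1.6153 -0.8102  1.2847  0.1728]
turn [-0.2297  0.0505 -0.3042] shift [0.003  0.0019 0.1427] rows>= 2.8540404421440932
```

Emit:
drive_tool(
  deltas=[
    [-0.2,0,-0.3,0.003,0.002,0.03,-1],
    [-0.2,0,-0.3,0.003,0.002,0.07,-1],
    [-0.2,0,-0.3,0.003,0.002,0.11,-1],
    [-0.2,0,-0.3,0.003,0.002,0.13,-1],
    [-0.2,0,-0.3,0.003,0.002,0.142,-1],
    [-0.2,0,-0.3,0.003,0.002,0.142,-1],
    [-0.2,0,-0.3,0.003,0.002,0.142,-1],
  ],
)

```text
time: 11.95
ee_pos: [0.6584, 0.1841, 0.1037]
eef_rot: [0.75, 0.609, 0.202, -0.162]
ft_force: [-0.3, -1.2, 0.5]
width: 0.0868
```

Emit:
drive_tool(
  deltas=[
    [0,0,0,0,0,0,1],
    [0,0,0,0,0,0,1],
    [0,0,0,0,0,0,1],
    [0,0,0,0,0,0,1],
    [0,0,0,0,0,0,1],
    [0,0,0,0,0,0,1],
    [0,0,0,0,0,0,1],
    [0,0,0,0,0,0,1],
    [0,0,0,0,0,0,1],
    [0,0,0,0,0,0,1],
    [0,0,0,0,0,0,1],
    [0,0,0,0,0,0,1],
  ],
  squeeze=60,
)

```text
time: 13.15
ee_pos: [0.6581, 0.185, 0.1025]
eef_rot: [0.75, 0.609, 0.202, -0.162]
ft_force: [5.2, -2.2, -0.9]
width: 0.0206
```

Emit:
drive_tool(
  deltas=[
    [0,0,0,0,0,-0.01,1],
    [0,0,0,0,0,-0.03,1],
    [0,0,0,0,0,-0.05,1],
    [0,0,0,0,0,-0.07,1],
    [0,0,0,0,0,-0.09,1],
    [0,0,0,0,0,-0.11,1],
    [0,0,0,0,0,-0.13,1],
    [0,0,0,0,0,-0.15,1],
    [0,0,0,0,0,-0.16,1],
    [0,0,0,0,0,-0.16,1],
  ],
)

```text
time: 14.15
ee_pos: [0.6415, 0.1058, 0.2426]
eef_rot: [0.75, 0.609, 0.203, -0.162]
ft_force: [-0.1, 0.6, -3.0]
width: 0.0206
```

```bash
python3 - <<'E'
from h import *
b=go(np.array([.60,-.05,.25]),Rt(YR))
b=go(np.array([.60,-.10,.25]),Rt(120),b)
go(BR+[0,0,.14],Rt(YC+180),b)
E
```

```text
t 14.15 p [0.6415 0.1058 0.2426] F [-0.0873  0.5969 -2.9809] w 0.020621707600985445 q [-0.5322  0.3739  0.7088  1.5935 -0.7968  1.3117  0.1657]
turn [  0.1681 -30.0777   0.1354] shift [-0.1356 -0.0084 -0.0871] rows>= 3.5015713663806824
turn [  0.   0. -42.] shift [-0.0489  0.0104  0.    ] rows>= 4.8894062863795105
turn [  0.    0.  -57.1] shift [-0.1812 -0.1101  0.06  ] rows>= 6.647264260768336
```

Emit:
drive_tool(
  deltas=[
    [0,-7.5,0,-0.034,-0.002,-0.022,1],
    [0,-15,0,-0.068,-0.004,-0.044,1],
    [0,-22.5,0,-0.1,-0.006,-0.066,1],
    [0,-30,0,-0.1356,-0.008,-0.087,1],
    [0,-30,0,-0.1356,-0.008,-0.087,1],
  ],
)

```text
time: 14.65
ee_pos: [0.5994, -0.0505, 0.2479]
eef_rot: [0.776, 0.63, -0.002, 0.002]
ft_force: [1.0, 0.5, -2.9]
width: 0.0204
```

Emit:
drive_tool(
  deltas=[
    [0,0,-8,-0.02,0.002,0,1],
    [0,0,-16,-0.045,0.003,0,1],
    [0,0,-24,-0.07,0.003,0,1],
    [0,0,-32,-0.095,0.003,0.01,1],
    [0,0,-40,-0.12,0.003,0.01,1],
    [0,0,-48,-0.145,0.003,0.02,1],
    [0,0,-56,-0.17,0.003,0.02,1],
    [0,0,-64,-0.19,0.003,0.02,1],
    [0,0,-72,-0.21,0.003,0.03,1],
    [0,0,-80,-0.23,0.003,0.03,1],
    [0,0,-88,-0.24,0.003,0.03,1],
    [0,0,-96,-0.25,0.003,0.03,1],
  ],
)

```text
time: 15.85
ee_pos: [0.5517, -0.2936, 0.2169]
eef_rot: [0.048, 0.999, 0.001, 0.0]
ft_force: [-0.2, 0.3, -2.8]
width: 0.0205
```

```bash
python3 - <<'E'
from h import *
go(BR+[0,0,.14],Rt(YC+180))
E
```

```text
t 15.85 p [ 0.5517 -0.2936  0.2169] F [-0.1868  0.2654 -2.7659] w 0.020519540646208534 q [-0.0639  0.3847  0.6295  1.5179 -0.233   1.3152  2.065 ]
turn [ 0.1564  0.0139 -2.5913] shift [-0.0451 -0.0142  0.0269] rows>= 1.088042654406906
```

Emit:
drive_tool(
  deltas=[
    [0,0,-2.6,-0.022,-0.007,0.01,1],
    [0,0,-2.6,-0.045,-0.014,0.027,1],
    [0,0,-2.6,-0.045,-0.014,0.027,1],
    [0,0,-2.6,-0.045,-0.014,0.027,1],
    [0,0,-2.6,-0.045,-0.014,0.027,1],
  ],
)

```text
time: 16.35
ee_pos: [0.5949, -0.3123, 0.1913]
eef_rot: [0.028, 1.0, 0.001, 0.001]
ft_force: [-1.0, 0.1, -2.5]
width: 0.0202
```

```bash
python3 - <<'E'
from h import *
go(BR+[0,0,.03],Rt(YC+180))
X,c,T=wcloud('w7');s,p,R=cur()
o,U=cyl(X,p-.004*R[:,2],-R[:,0],.09);brass(X,c,o,U);print('pipe rel tool',(o-p)@R,U@R)
# pipe1 & clips from here
cyl(X,BL,Rt(YC)[:,0],.08)
RC=Rt(YC);RC=np.stack([RC[:,0],-RC[:,1],-RC[:,2]],1);L=(X-(BL+BR)/2*[1,1,0])@RC*1000
for cx in (-43,43):
    k=(abs(L[:,0]-cx)<14)&(abs(L[:,1]+45)<26)&(L[:,2]>58)&(L[:,2]<72);Q=L[k];print(cx,k.sum(),np.percentile(Q,[3,97],axis=0).ravel() if k.sum() else '')
E
```

```text
t 16.35 p [ 0.5949 -0.3123  0.1913] F [-1.0234  0.1065 -2.4603] w 0.02022554035132937 q [-0.0058  0.5102  0.6036  1.4123 -0.2928  1.3081  2.1281]
turn [ 0.0657  0.0718 -0.3356] shift [-0.0002  0.0001  0.1113] rows>= 2.2257628980931745
cyl n 8838 rms 0.0006108729481506311 pt [ 0.5949 -0.3128  0.1949] dir [ 0.9983 -0.059   0.0002] yaw -3.383419543599682 slope 0.009247610785977276
brass 0 
pipe rel tool [-0.     -0.0005 -0.0032] [-1.     -0.0026  0.0018]
cyl n 2754 rms 0.0009402387735173677 pt [ 0.5997 -0.2223  0.0495] dir [ 0.9986 -0.0537  0.003 ] yaw -3.0789135920589157 slope 0.17140541538494403
-43 0 
43 0
```

View pics/w7.png

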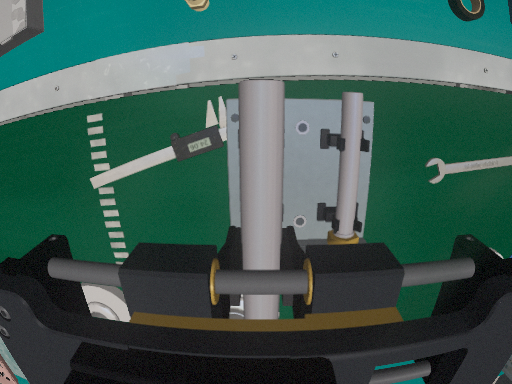

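Emit:
drive_tool(
  deltas=[
    [0,0,-0.3,0.001,0.0007,0.02,1],
    [0,0,-0.3,0.001,0.0007,0.05,1],
    [0,0,-0.3,0.001,0.0007,0.08,1],
    [0,0,-0.3,0.001,0.0007,0.105,1],
    [0,0,-0.3,0.001,0.0007,0.119,1],
    [0,0,-0.3,0.001,0.0007,0.12,1],
    [0,0,-0.3,0.001,0.0007,0.12,1],
  ],
)

```text
time: 17.1
ee_pos: [0.5948, -0.312, 0.0723]
eef_rot: [0.026, 1.0, 0.0, 0.001]
ft_force: [0.9, -0.6, -3.1]
width: 0.0203
```

```bash
python3 - <<'E'
from h import *
go(BR+[0,0,-.0032],Rt(YC+180))
X,c,T=wcloud('w8');s,p,R=cur()
o,U=cyl(X,p-.004*R[:,2],-R[:,0],.09)
w=X-p;t=w@U;d=np.linalg.norm(w-np.outer(t,U),axis=1);print('tube end t',np.percentile(t[d<.018],[.3,1]))
E
```

```text
t 17.1 p [ 0.5948 -0.312   0.0723] F [ 0.9053 -0.6105 -3.0658] w 0.020330355883135687 q [ 0.0186  0.6133  0.5572  1.528  -0.3501  1.0987  2.1733]
turn [ 0.0072  0.1396 -0.0332] shift [-0.0004  0.      0.0255] rows>= 0.5110393609070807
cyl n 8796 rms 0.0006108205192708171 pt [ 0.595  -0.3126  0.076 ] dir [ 0.9985 -0.0543  0.0017] yaw -3.11352312456054 slope 0.09869861745598978
tube end t [-0.0945 -0.0937]
```

Emit:
drive_tool(
  deltas=[
    [0,0,0,0,0.0004,0.004,1],
    [0,0,0,0,0.0004,0.008,1],
    [0,0,0,0,0.0004,0.012,1],
    [0,0,0,0,0.0004,0.015,1],
  ],
)

```text
time: 17.55
ee_pos: [0.5955, -0.3122, 0.0579]
eef_rot: [0.026, 1.0, -0.0, 0.002]
ft_force: [-0.9, 1.9, 14.8]
width: 0.0208
```

Emit:
drive_tool(
  deltas=[
    [0,0,0,0,0,0.003,1],
    [0,0,0,0,0,0.006,1],
    [0,0,0,0,0,0.008,1],
    [0,0,0,0,0,0.0095,1],
    [0,0,0,0,0,0.011,1],
    [0,0,0,0,0,0.0115,1],
  ],
)

```text
time: 18.15
ee_pos: [0.594, -0.3116, 0.0454]
eef_rot: [0.026, 1.0, 0.0, 0.0]
ft_force: [-6.6, 2.7, 12.1]
width: 0.0208
```

```bash
python3 chk.py R w9 r
```

```text
t 18.15 p [ 0.594  -0.3116  0.0454] F [-6.5704  2.6935 12.0665] w 0.020758218246148596 q [ 0.027   0.643   0.5442  1.5451 -0.3658  1.0561  2.1835]
turn [ 0.047   0.032  -0.0519] shift [-0.0013 -0.0003 -0.001 ] rows>= 0.03361486418632922
cyl n 8879 rms 0.0007575654795936015 pt [ 0.5953 -0.3122  0.0492] dir [ 0.9986 -0.0525  0.0015] yaw -3.0096498844379562 slope 0.08420378205779021
brass 0 
dz mm at -43,+43 [np.float64(-0.8464355489881878), np.float64(-0.7200471358838265)]
```

Emit:
drive_tool(
  deltas=[
    [0,0,0,0,0,-0.001,-0.2],
    [0,0,0,0,0,-0.001,-0.2],
    [0,0,0,0,0,-0.001,-0.2],
    [0,0,0,0,0,-0.001,-0.2],
    [0,0,0,0,0,-0.001,-0.2],
    [0,0,0,0,0,-0.001,-0.2],
    [0,0,0,0,0,-0.001,-0.2],
  ],
)

```text
time: 18.9
ee_pos: [0.5944, -0.3113, 0.0455]
eef_rot: [0.026, 1.0, 0.0, 0.001]
ft_force: [0.3, -0.2, -0.2]
width: 0.0517
```

Emit:
drive_tool(
  deltas=[
    [0,0,0,0,0,-0.02,-0.2],
    [0,0,0,0,0,-0.05,-0.2],
    [0,0,0,0,0,-0.09,-0.2],
    [0,0,0,0,0,-0.13,-0.2],
    [0,0,0,0,0,-0.17,-0.2],
    [0,0,0,0,0,-0.2,-0.2],
    [0,0,0,0,0,-0.2,-0.2],
  ],
)

```text
time: 19.6
ee_pos: [0.5955, -0.3127, 0.2507]
eef_rot: [0.026, 1.0, -0.001, 0.004]
ft_force: [0.2, -1.5, 0.8]
width: 0.0522
```

```bash
python3 chk.py R w10 r; python3 - <<'E'
from h import *
X,c,T=wcloud('w11')
for b in (BL,BR):
    o,U=cyl(X,b,Rt(YC)[:,0],.08);print('dz',[1000*((o+U*t)[2]-.05) for t in (-.043,.043)])
im,d=camera('scene');cv2.imwrite('pics/sc2.png',cv2.resize(im[210:384,200:440,::-1],None,fx=3,fy=3))
s,d=camera('side');p=camera_params('scene')
c=im.astype(int);d=camera('scene')[1];v,u=np.nonzero(d>0);z=d[v,u];K=p['K']
X=(np.stack([(u-K[0,2])/K[0,0]*z,(v-K[1,2])/K[1,1]*z,z],1)-p['t'])@p['R']
for b in (BL,BR): brass(X,c[v,u],b+[0,-.0015,0],Rt(YC)[:,0])
E
```

```text
t 19.6 p [ 0.5955 -0.3127  0.2507] F [ 0.1839 -1.5066  0.8109] w 0.05215577467892918 q [-0.0107  0.4737  0.6204  1.3351 -0.2742  1.4091  2.1181]
turn [-0.1164  0.4614 -0.0417] shift [0.0019 0.0011 0.2043] rows>= 4.086710809444252
cyl n 2447 rms 0.0008478894979458621 pt [ 0.5953 -0.3124  0.0492] dir [ 0.9984 -0.0564 -0.0009] yaw -3.234914531141376 slope -0.04919744505666512
brass 513 [0.0558 0.0673 0.0926]
dz mm at -43,+43 [np.float64(-0.7689180913676846), np.float64(-0.8427626186769815)]
cyl n 2059 rms 0.0009130939488017899 pt [ 0.5997 -0.2222  0.0494] dir [ 0.9985 -0.0546  0.0005] yaw -3.1310928389295363 slope 0.02632877231764224
dz [np.float64(-0.6396825886979749), np.float64(-0.6001635463030244)]
cyl n 2197 rms 0.0008542164933082644 pt [ 0.5953 -0.3125  0.0493] dir [ 0.9984 -0.0569  0.0014] yaw -3.260780296335961 slope 0.07920478856114307
dz [np.float64(-0.8080821591623446), np.float64(-0.6891971434654989)]
brass 70 [0.0575 0.0611 0.0712]
brass 152 [0.0567 0.0682 0.094 ]
```

View pics/sc2.png

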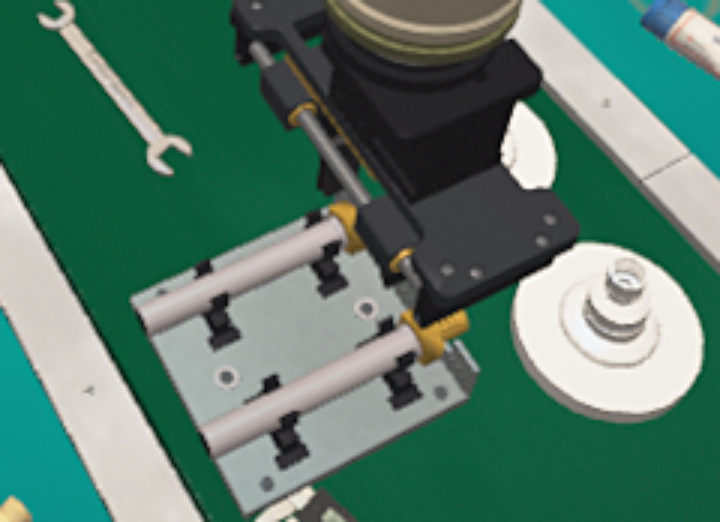

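The picture shows both pipes in their clips, with the nuts at (350,225) and (430,340) inside the end plate and the near thread through its notch at (460,322). The gripper is clear, about 0.2 m above, so I hand in.

```bash
python3 -c "
from bench import *
print(close_job())"
```

```text
the job is handed in; nothing more can be done
None
```

Both pipes now lie flat in the work carrier, one in each bay, with each nut inside the notched end plate and the thread through its notch. I handed the job in at about 20 s of the 58 s allowed, with the gripper open and about 0.2 m above the carrier.

- **How it went:** I gripped each pipe at its middle on the rack, turned it level with the nut toward the end plate, and pressed it straight down. The push peaked at about 15 N in my readings, then dropped as each pipe snapped in.
- **Height and level:** After release, both pipe axes measured 49.2–49.5 mm above the belt at both clips, against a nominal 50 mm. They were level to within 0.1°. A pipe resting unsnapped would sit about 15 mm too high.
- **Along the bay:** The brass of each pipe (nut and thread) ran from about 57 to 93 mm from the bay middle, as it should.
- **Other objects:** I did not touch the spanner, shower heads or tape. I only glanced at the parts visible in the pictures and did not measure their positions again.
- **Disagreement:** The fixed cameras and the wrist camera differed by 1–2 mm on the rack and carrier positions. I used the wrist camera's values.

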